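Stand the last hardwood block in the drying rack

TASK

The drying rack on the bench has three bays for hardwood blocks on end; two are filled and one is still empty. Take the bare hardwood block that stands upright on the bench, lower it upright into the empty bay and let go once it stands on the bay's floor; do not drop it in. Leave the taller cork sanding block, which also stands upright nearby, as it is.

Things in the scene. Friction and masses are not known exactly. Their poses are not given: they have to be found in the camera images.
- block: The hardwood block to rack: plain, rectangular, 30 x 46 mm in section, 82 mm tall, 50 to 95 g, loose, standing on end on the bench (not the similar ones lying flat near the front edge). Origin: centre of its underside; x along the 30 mm thickness, y along the 46 mm width, z up along the height. Grip it across the 30 mm thickness in its upper half.
- bay_pad: Thin cardboard pad, 46 x 60 mm, 2 mm thick, fixed on the floor of the empty bay and centred in it. Origin: centre of its underside, 8 mm above the bench; x across the bay, y along the rack, z up. The block stands on its top. The bay is 50 mm wide in x, 64 mm long in y; wall tops 30 mm above the origin. With its 46 mm width along y the block has 9 to 10 mm of room on each side.
- rack: Drying rack of light wood, fixed: a row of three open-topped bays along y, 72 mm apart, 66 x 224 mm over all and 38 mm high, walls 8 mm thick. Two bays hold fixed hardwood blocks on end (46 mm width along y, tops 90 mm above the bench); the empty one may be at either end or in the middle. Origin: centre of its underside; z up.
- cork: Cork sanding block with abrasive paper round it, 29 x 65 mm in section, 110 mm tall, about 70 g, loose, standing on end on the bench 10 to 22 cm from the hardwood block, left or right of it. Not to be moved. Origin: centre of its underside; x along the 29 mm thickness, y along the 65 mm width, z up.
There are look-alikes about, which are no part of the job. Leave any blue or purple look-alike of the block alone.

How it is judged:
By the outcome, as a careful person would: the job done as asked, in the order asked, and still so for the second after the job is handed in, with the robot touching nothing.
It also fails if it takes over 40 s, if anything falls off the work surface, if the arm or the gripper's body presses on something with over 40 N, if the wrist force passes 120 N, or if a joint passes its speed limit or range.

ROBOT

A 6-joint arm with a two-finger parallel gripper is mounted at the origin on a cart in front of the work surface, level with it; the furniture and walls round the work are solid. World frame = base frame: x ahead of the robot, y to its left, z up, the work surface at z = 0. Lengths are in m, angles in rad, forces in N, time in s.
With the tool pointing down it reaches from about 0.35 to 0.85 m from the base axis. Payload 8.1 kg.
Tool frame: the origin (TCP) lies midway between the tips of the shut fingers; the grasp point (between the pads) lies robot.grip_depth behind it (robot.grip_depth is the distance from the TCP to the grasp point, in m); z points along the fingers, y is the line along which they close (so a half turn about z gives the same grasp; the last joint's range is limited). The gripper opens to 93 mm and grips with 3 to 60 N. Pads are 15 mm wide; open, the fingers measure 128 mm over their backs; the gripper's body (75 mm by 188 mm) begins 65 mm behind the grasp point.
Start: joints at [-1.413, 0.13, 1.488, -0, 1.523, -0.085], TCP at [0.144, -0.582, 0.219] pointing down, gripper open.
Joint ranges: [-2.96, 2.96], [-0.89, 2.26], [0.02, 2.5], [-1.34, 4.48], [0, 2.73], [-2.66, 2.66]. Speed limits (rad/s): [2.39, 2.39, 2.79, 3.14, 3.14, 3.14].

INTERFACE

Orientations are given as a rotation vector (axis times angle).
In Python, from plant import robot gives the robot as it stands.
- The arm moves only by the tool carry_out, never from a script. Its argument "rows" is a list of rows, each a list of 6 numbers: the shift along the tool's x, y, z in m, then the turn, a rotation vector about the tool's x, y, z in degrees. A call has 1 to 12 rows; each row is the pose to reach, as a shift and turn from the pose commanded when the call began, along the tool's axes at that moment; what a row does not reach only later rows make up. A row lasts 1/8 s, in which the tool goes at most 62.5 mm and 10.7 degrees, less where a joint would pass 70% of its speed; a pose out of reach is approached as far as the arm can. A call with a gripper value outside its range is refused whole. "jaw" is the closure in counts, from 0 (fully open) to 255 (shut), set as the call begins (left out, the last holds). The fingers move at their own pace and stop on an object; "force" is the grip in N (left out, the last holds). Time passes only in rows, so rows that repeat a pose let the fingers close. It gives the time, the measured TCP pose, the force, the opening and the grip force at its end, in the units of the state.
- robot.read_state(): the state, without advancing time (a new reading comes with each control period).
- robot.read_camera(name): name is "scene" or "top"; returns the picture (384x512x3 uint8, red, green, blue); there is no depth.
- robot.camera_model(name): a dict with "fx", "fy", "cx", "cy" (pixels), "dist" ([k1, k2, p1, p2, k3] as OpenCV has them; the pictures are not rectified), "R" (3x3) and "t" (3): a world point X has camera coordinates R X + t. Camera axes: x right, y down, z forward; pixel columns grow to the right and rows downward; lengths in m; the calibration is good to about 2 mm. A picture is of the moment at which its call begins. camera_model takes no time and is no camera call.
- robot.close_job(): hands the job in; it is judged then, once.
Trained networks look in the newest picture that a camera, given by its name, has taken for a name from the list of things; names that differ only in an ending like _2 or _b are one class to them, and where a whole thing is asked for, a point or a joint stands for the part that bears it (a point fixed in the world has none). Each returns a list of dicts, best first, with "conf" (0 to 1); they miss things now and then, are a little off and sometimes report something else, mostly with a low value. They report only what shows in the picture. A call takes as long as a camera call. They do not tell look-alikes from the thing itself.
- robot.outline_of(camera, target): "pixels" (384x512 bool, what is visible of it) and "pixel" ([column, row] in pixels, amid what is visible of it).
The state is a dict: "t": time; "q": joint angles; "dq": joint speeds; "joint_torque": joint torques, N m; "tool_pos": TCP position; "orientation": TCP orientation; "force": force on the tool from outside, world axes, zero at the start; "wrist_torque": the same for the moment, N m; "opening": finger opening in m; "gripper_force": force on a finger pad.
Only numpy, scipy, OpenCV 4.12 (cv2) and the standard library are available. Lean on these libraries where they do the work, as an engineer would, in place of code of your own. Each camera call takes 0.05 s, during which the arm holds its last target. There are 200 camera calls.

## Working session

There is one attempt and no reset: what is moved stays moved. The work goes in short steps, Python scripts to look and compute and a tool call to move; the robot and the scene stay as the last step left them, time stands still between calls to the robot, and variables do not carry over. Pictures are saved under pics/ and viewed, at most 10 in all, crops included, and the job is handed in when it is done.

Besides the shell and the picture viewer there is one more tool, called after "Emit:" as name([rows], argument=value, ...), one row to a line, values as JSON. carry_out: Moves the arm, as the interface text tells. Its arguments: {"type":"object","properties":{"rows":{"type":"array"},"jaw":{"type":"number"},"force":{"type":"number"}},"required":["rows"]}

```bash
ls; mkdir -p pics; python3 - <<'E'
from plant import robot
import cv2,numpy as np
print(robot.grip_depth, robot.read_state()['tool_pos'],robot.read_state()['orientation'],robot.read_state()['opening'])
ims=[]
for c in('scene','top'):
    im=robot.read_camera(c); cv2.imwrite(f'pics/{c}0.png',cv2.resize(im[:,:,::-1],(768,576)))
    m=robot.camera_model(c); print(c,m['fx'],m['R'],m['t'])
    for n in('block','bay_pad','rack','cork'):
        for d in robot.outline_of(c,n): print(c,n,round(d['conf'],2),np.round(d['pixel']),d['pixels'].sum())
E
```

```text
pics
0.0188 [ 0.14417169 -0.58183519  0.21758895] [-3.11665290e+00 -3.80188300e-01  1.66179823e-04] 0.09278620333128498
scene 418.99643025328106 [[-0.79055713 -0.61238715  0.00118365]
 [-0.4562012   0.58763829 -0.66825273]
 [ 0.40853382 -0.52883195 -0.74393339]] [0.43287217 0.30483992 0.70082411]
scene block 0.84 [342. 172.] 654
scene block 0.63 [305. 178.] 623
scene block 0.58 [296. 211.] 682
scene rack 0.78 [222. 217.] 1640
scene cork 0.86 [345. 137.] 941
top 429.0664421353541 [[ 0.00641208 -0.99971205 -0.02312363]
 [-0.98697618 -0.00260999 -0.1608453 ]
 [ 0.16073864  0.02385382 -0.98670871]] [-0.01827438  0.53174483  0.8623318 ]
top block 0.78 [262. 218.] 392
top block 0.72 [308. 196.] 437
top block 0.62 [338. 234.] 462
top bay_pad 0.67 [257. 146.] 489
top rack 0.82 [232. 155.] 2015
top cork 0.63 [386. 199.] 829
```

View pics/scene0.png

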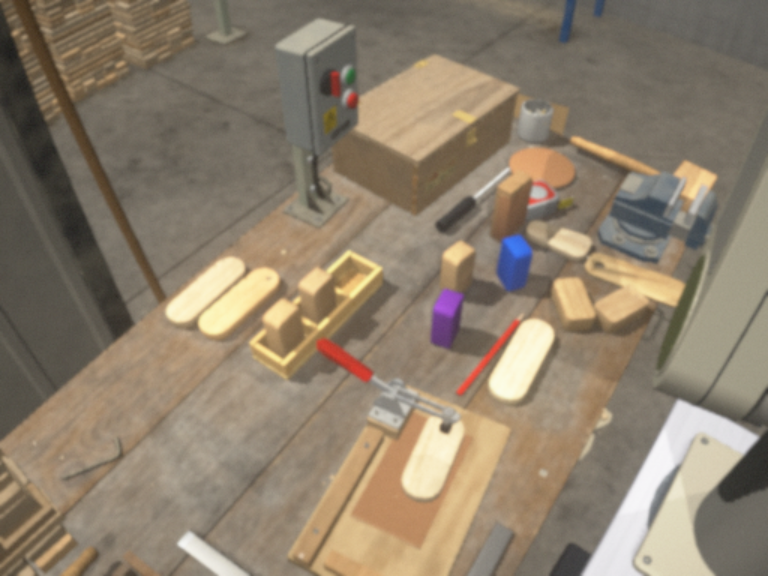

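View pics/top0.png

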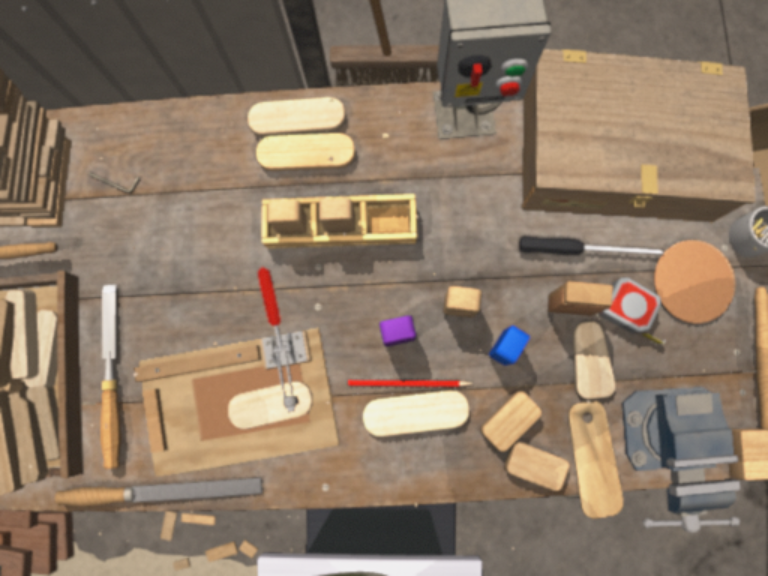

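The block candidates at 512 px scale in the top view are the bare wood one (308,196), purple (264,219), blue (339,230), and two flat-lying ones (341,281) and (358,312). The cork is the tall one at (386,199). The bare upright block at top (308,196), scene (305,178), is the one to take. The empty bay is the right-hand end one, at top (260,145).

```bash
cat > h.py <<'E'
from plant import robot
import cv2,numpy as np
from scipy.optimize import minimize
from scipy.spatial.transform import Rotation as Ro
def proj(c,X):
    m=robot.camera_model(c); K=np.array([[m['fx'],0,m['cx']],[0,m['fy'],m['cy']],[0,0,1.]])
    return cv2.projectPoints(np.asarray(X,float),cv2.Rodrigues(np.array(m['R']))[0],np.array(m['t'],float),K,np.array(m['dist'],float))[0][:,0]
def ray(c,px,z):
    m=robot.camera_model(c); K=np.array([[m['fx'],0,m['cx']],[0,m['fy'],m['cy']],[0,0,1.]])
    n=cv2.undistortPoints(np.array([[px]],float),K,np.array(m['dist'],float))[0,0]
    R=np.array(m['R']);o=-R.T@m['t'];d=R.T@[n[0],n[1],1]
    return o+d*(z-o[2])/d[2]
def box(x,y,a,sx,sy,z0,z1):
    c,s=np.cos(a),np.sin(a)
    return [[x+c*u*sx/2-s*v*sy/2,y+s*u*sx/2+c*v*sy/2,z] for z in(z0,z1) for u,v in((1,1),(1,-1),(-1,-1),(-1,1))]
def sil(c,X,S=8):
    im=np.zeros((384*1,512*1),np.uint8)
    big=np.zeros((384*4,512*4),np.uint8)
    h=cv2.convexHull(((proj(c,X)+.5)*4*16).astype(np.int32)); cv2.fillConvexPoly(big,h,255,shift=4)
    return cv2.resize(big,(512,384),interpolation=cv2.INTER_AREA)/255.
def fit(masks,sx,sy,z0,z1,p0):
    def cost(p):
        return sum(np.abs(sil(c,box(p[0],p[1],p[2],sx,sy,z0,z1))-m).sum()/m.sum() for c,m in masks.items())
    best=None
    for a in np.radians([0,30,60,90,120,150]) if len(p0)==2 else [p0[2]]:
        r=minimize(cost,[p0[0],p0[1],a],method='Nelder-Mead',options=dict(initial_simplex=[[p0[0],p0[1],a],[p0[0]+.01,p0[1],a],[p0[0],p0[1]+.01,a],[p0[0],p0[1],a+.25]],xatol=1e-4,fatol=1e-4))
        print(np.round(r.x[:2],4),round(np.degrees(r.x[2]),1),round(r.fun,3))
        if best is None or r.fun<best.fun: best=r
    return best.x
E
python3 - <<'E'
from h import *
im={c:robot.read_camera(c) for c in('scene','top')}
def near(c,n,px): return min(robot.outline_of(c,n),key=lambda d:np.hypot(*(np.array(d['pixel'])-px)))
b={c:near(c,'block',px) for c,px in(('scene',(305,178)),('top',(308,196)))}
g=ray('top',b['top']['pixel'],.07);print('block guess',g,ray('scene',b['scene']['pixel'],.05))
p=fit({c:d['pixels'] for c,d in b.items()},.030,.046,0,.082,g[:2])
k={c:near(c,'cork',px) for c,px in(('scene',(345,137)),('top',(386,199)))}
g=ray('top',k['top']['pixel'],.09);print('cork')
q=fit({c:d['pixels'] for c,d in k.items()},.029,.065,0,.110,g[:2])
d=robot.outline_of('top','bay_pad')[0]; 
print('pad',ray('top',d['pixel'],.01))
pts=np.argwhere(d['pixels'])[:,::-1]; W=np.array([ray('top',x,.01)[:2] for x in pts.astype(float)])
print(cv2.minAreaRect(W.astype(np.float32)*1000))
r=robot.outline_of('top','rack')[0]['pixels']
pts=cv2.convexHull(np.argwhere(r)[:,::-1].astype(np.int32))[:,0]
W=np.array([ray('top',x,.038)[:2] for x in pts.astype(float)]);print('rack',cv2.minAreaRect(W.astype(np.float32)*1000))
t=im['top'][:,:,::-1][120:270,160:420].copy(); 
t=cv2.resize(t,None,fx=3,fy=3,interpolation=cv2.INTER_CUBIC)
for pp,bb in((p,(.03,.046,0,.082)),(q,(.029,.065,0,.11))):
    for x in proj('top',box(*pp,*bb)): cv2.circle(t,tuple(int(v) for v in (x-[160,120]+.5)*3),2,(0,255,0),-1)
cs=cv2.findContours(d['pixels'].astype(np.uint8),0,1)[0]; cv2.drawContours(t,[((c-[160,120])*3+1) for c in cs],-1,(255,0,255),1)
cs=cv2.findContours(r.astype(np.uint8),0,1)[0]; cv2.drawContours(t,[((c-[160,120])*3+1) for c in cs],-1,(255,255,0),1)
cv2.imwrite('pics/crop1.png',t)
E
```

```text
block guess [ 0.51467995 -0.12517755  0.07      ] [ 0.51240568 -0.12216024  0.05      ]
[ 0.5122 -0.1268] -5.6 0.301
[ 0.5118 -0.1271] 44.1 0.762
[ 0.5122 -0.1272] 52.5 0.762
[ 0.5123 -0.1279] 124.6 0.516
[ 0.5122 -0.1281] 126.4 0.513
[ 0.5122 -0.1275] 175.8 0.299
cork
[ 0.5146 -0.2904] -4.2 0.174
[ 0.5144 -0.2903] -4.5 0.176
[ 0.5145 -0.2901] -4.1 0.175
[ 0.5144 -0.2901] 176.0 0.175
[ 0.5145 -0.2904] 175.9 0.174
[ 0.5145 -0.2902] 175.9 0.175
pad [ 0.64178731 -0.02451676  0.01      ]
((640.48876953125, -21.789871215820312), (41.48647689819336, 58.11033248901367), 0.0535711906850338)Traceback (most recent call last):
  File "<stdin>", line 14, in <module>
IndexError: list index out of range
```

```bash
python3 - <<'E'
from h import *
im=robot.read_camera('top')
p=(.5122,-.1271,np.radians(-5)); q=(.5145,-.2903,np.radians(-4.2))
r=[]
for i in range(4):
    r=robot.outline_of('top','rack')
    if r: break
    im=robot.read_camera('top')
if r:
    pts=cv2.convexHull(np.argwhere(r[0]['pixels'])[:,::-1].astype(np.int32))[:,0]
    W=np.array([ray('top',x,.038)[:2] for x in pts.astype(float)]);print('rack',cv2.minAreaRect(W.astype(np.float32)*1000))
t=cv2.resize(im[120:270,160:420,::-1],None,fx=3,fy=3,interpolation=cv2.INTER_CUBIC)
def dots(X,col):
    for x in proj('top',X): cv2.circle(t,tuple(int(v) for v in (x-[160,120]+.5)*3),2,col,-1)
dots(box(*p,.03,.046,0,.082),(0,255,0));dots(box(*q,.029,.065,0,.11),(0,255,0))
px,py=.6405,-.022
dots(box(px,py,0,.046,.06,.008,.010),(255,0,255))
dots(box(px,py,0,.05,.064,.038,.038),(255,255,0))
dots(box(px,py+.072,0,.066,.224,.038,.038),(0,0,255))
cv2.imwrite('pics/crop1.png',t)
E
```

```text
rack ((630.5787353515625, 48.83957290649414), (73.57219696044922, 219.42892456054688), 2.0161540508270264)
```

View pics/crop1.png

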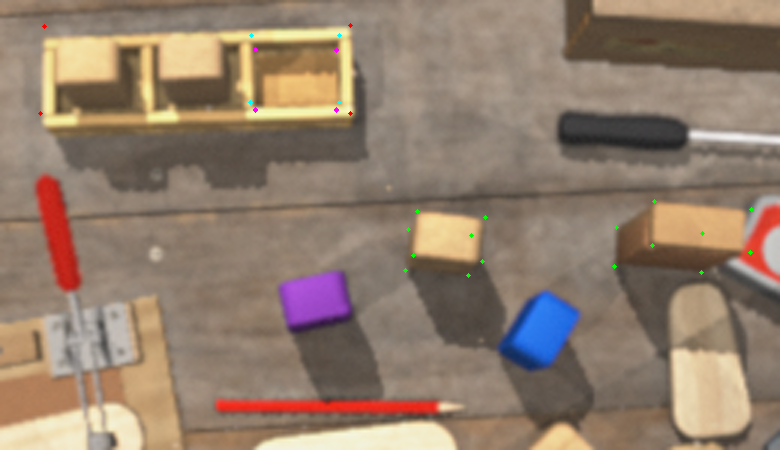

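The crop confirms a bare hardwood block at crop (447,240), and the fit agrees with its top face. The rack is turned about 2° and its empty bay sits about 4 mm nearer than my pad guess. I'll set out above the block now.

```bash
cat >> h.py <<'E'
def delta(x,y,z,yaw):
    """shift (m) and turn (deg) in tool axes to TCP x,y,z pointing down, tool y at yaw (deg) in world"""
    s=robot.read_state(); R0=Ro.from_rotvec(s['orientation']); a=np.radians(yaw)
    yy=np.array([np.cos(a),np.sin(a),0]);zz=np.array([0,0,-1.]);T=Ro.from_matrix(np.c_[np.cross(yy,zz),yy,zz])
    return np.round(R0.inv().apply(np.array([x,y,z])-s['tool_pos']),4),np.round((R0.inv()*T).as_rotvec(degrees=True),2)
E
python3 - <<'E'
from h import *
k=512/768
for n,p in dict(base=(465,115),base_l=(437,137),base_r=(495,137),boxlow=(490,105),vise=(690,400)).items(): print(n,ray('top',np.array(p)*k,0).round(3))
print('box bottom @.15',ray('top',np.array((490,105))*k,.15).round(3))
# corners seen in crop for the empty bay inner top edge
for c in((257,41),(341,38),(340,110),(255,113)): print(ray('top',np.array(c)/3+[160,120]-.5,.038).round(4))
print(delta(.512,-.1265,.23,-4.5))
E
```

```text
base [ 0.811 -0.142  0.   ]
base_l [ 0.774 -0.098  0.   ]
base_r [ 0.775 -0.188  0.   ]
boxlow [ 0.828 -0.182  0.   ]
vise [ 0.373 -0.469  0.   ]
box bottom @.15 [ 0.758 -0.159  0.15 ]
[0.6616 0.0058 0.038 ]
[ 0.6639 -0.0551  0.038 ]
[ 0.6101 -0.0543  0.038 ]
[0.6079 0.0066 0.038 ]
(array([ 0.4665, -0.3541, -0.0114]), array([  0.  ,   0.  , -71.59]))
```

Emit:
carry_out([
  [0.1, -0.08, -0.06, 0, 0, -10],
  [0.15, -0.12, -0.06, 0, 0, -20],
  [0.2, -0.16, -0.06, 0, 0, -30],
  [0.25, -0.19, -0.06, 0, 0, -40],
  [0.3, -0.23, -0.06, 0, 0, -50],
  [0.35, -0.27, -0.06, 0, 0, -60],
  [0.4, -0.31, -0.06, 0, 0, -70],
  [0.4665, -0.354, -0.012, 0, 0, -71.6],
  [0.4665, -0.354, -0.012, 0, 0, -71.6],
  [0.4665, -0.354, -0.012, 0, 0, -71.6],
  [0.4665, -0.354, -0.012, 0, 0, -71.6],
  [0.4665, -0.354, -0.012, 0, 0, -71.6],
], jaw=0)

```text
t: 2.5
tool_pos: [0.5118, -0.127, 0.2309]
orientation: [2.306, 2.133, -0.001]
force: [0.9, 1.2, 0.8]
opening: 0.0927
gripper_force: 0.0
```

```bash
python3 - <<'E'
from h import *
im=robot.read_camera('scene')
for d in robot.outline_of('scene','block'): print(round(d['conf'],2),d['pixel'],d['pixels'].sum())
t=cv2.resize(im[90:260,200:430,::-1],None,fx=3,fy=3,interpolation=cv2.INTER_CUBIC)
def dots(X,col):
    for x in proj('scene',X): cv2.circle(t,tuple(int(v) for v in (x-[200,90]+.5)*3),2,col,-1)
dots(box(.512,-.1265,np.radians(-4.5),.03,.046,0,.082),(0,255,0))
dots(box(.636,-.0243,np.radians(2),.05,.064,.038,.038),(255,255,0))
cv2.imwrite('pics/s2.png',t)
# grasp height .058 -> TCP .058-.0188
print(delta(.512,-.1265,.039,-4.5))
E
```

```text
0.97 [341.9, 174.2] 660
0.76 [303.2, 179.9] 623
0.64 [295.9, 215.0] 662
(array([ 0.0014, -0.    ,  0.1923]), array([ 0.05,  0.03, -0.07]))
```

View pics/s2.png

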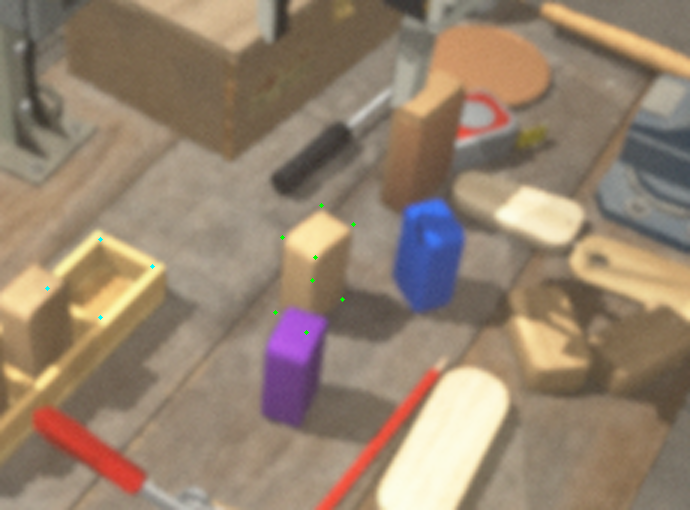

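The crop shows the block unmoved at (317,260), with the fit within about 2 mm. The purple block in front of it and the blue one to its right are both clear of the fingers. Descending and gripping.

Emit:
carry_out([
  [0.001, 0, 0.05, 0, 0, 0],
  [0.001, 0, 0.1, 0, 0, 0],
  [0.001, 0, 0.14, 0, 0, 0],
  [0.001, 0, 0.17, 0, 0, 0],
  [0.001, 0, 0.192, 0, 0, 0],
  [0.001, 0, 0.192, 0, 0, 0],
  [0.001, 0, 0.192, 0, 0, 0],
])

```text
t: 3.48
tool_pos: [0.5127, -0.1266, 0.0401]
orientation: [2.307, 2.13, 0.001]
force: [-0.2, 0.0, 1.1]
opening: 0.0935
gripper_force: 0.0
```

Emit:
carry_out([
  [0, 0, 0, 0, 0, 0],
  [0, 0, 0, 0, 0, 0],
  [0, 0, 0, 0, 0, 0],
  [0, 0, 0, 0, 0, 0],
  [0, 0, 0, 0, 0, 0],
  [0, 0, 0, 0, 0, 0],
  [0, 0, 0, 0, 0, 0],
  [0, 0, 0, 0, 0, 0],
], jaw=255, force=15)

```text
t: 4.47
tool_pos: [0.512, -0.1256, 0.0386]
orientation: [-2.307, -2.133, 0.0]
force: [-0.0, 0.8, 0.1]
opening: 0.0304
gripper_force: 14.7
```

Emit:
carry_out([
  [0, 0, -0.015, 0, 0, 0],
  [0, 0, -0.035, 0, 0, 0],
  [0, 0, -0.06, 0, 0, 0],
  [0, 0, -0.075, 0, 0, 0],
  [0, 0, -0.075, 0, 0, 0],
  [0, 0, -0.075, 0, 0, 0],
], force=20)

```text
t: 5.22
tool_pos: [0.5116, -0.1255, 0.1129]
orientation: [-2.306, -2.132, 0.001]
force: [-0.5, -0.1, -1.2]
opening: 0.0302
gripper_force: 19.6
```

```bash
python3 - <<'E'
from h import *
s=robot.read_state();print(s['tool_pos'],s['opening'],s['gripper_force'])
print(delta(.636,-.0243,.1135,2))
E
```

```text
[ 0.51155593 -0.12547002  0.11288043] 0.03018021366798856 19.636605083942413
(array([ 0.1106,  0.1161, -0.0007]), array([-0.06, -0.02, -6.49]))
```

Emit:
carry_out([
  [0.02, 0.01, 0, 0, 0, 0],
  [0.05, 0.03, 0, 0, 0, -1],
  [0.075, 0.055, 0, 0, 0, -3],
  [0.095, 0.085, 0, 0, 0, -5],
  [0.106, 0.105, 0, 0, 0, -6],
  [0.1105, 0.116, 0, 0, 0, -6.5],
  [0.1105, 0.116, 0, 0, 0, -6.5],
  [0.1105, 0.116, 0, 0, 0, -6.5],
  [0.1105, 0.116, 0, 0, 0, -6.5],
])

```text
t: 6.35
tool_pos: [0.6358, -0.025, 0.1136]
orientation: [-2.183, -2.259, 0.0]
force: [1.2, 0.2, 0.4]
opening: 0.0304
gripper_force: 19.6
```

```bash
python3 - <<'E'
from h import *
s=robot.read_state();print(s['tool_pos'],s['force'])
x,y,z=s['tool_pos']; zb=z-.039
ims={c:robot.read_camera(c) for c in('scene','top')}
out=[]
for c,(u,v) in(('scene',(170,110)),('top',(165,80))):
    for d in robot.outline_of(c,'block'): print(c,round(d['conf'],2),d['pixel'],d['pixels'].sum())
    t=cv2.resize(ims[c][v:v+140,u:u+130,::-1],None,fx=3,fy=3,interpolation=cv2.INTER_CUBIC)
    def dots(X,col):
        for p in proj(c,X): cv2.circle(t,tuple(int(k) for k in (p-[u,v]+.5)*3),2,col,-1)
    dots(box(x,y,np.radians(2),.03,.046,zb,zb+.082),(0,255,0))
    dots(box(.636,-.0243,np.radians(2),.05,.064,.038,.038),(255,255,0))
    out.append(t)
cv2.imwrite('pics/c3.png',np.hstack(out))
E
```

```text
[ 0.63575805 -0.02501231  0.1136443 ] [1.19076861 0.17527761 0.39293845]
scene 0.93 [342.6, 173.7] 654
scene 0.79 [227.5, 160.1] 571
scene 0.78 [298.5, 213.5] 644
top 0.9 [338.4, 232.6] 439
```

View pics/c3.png

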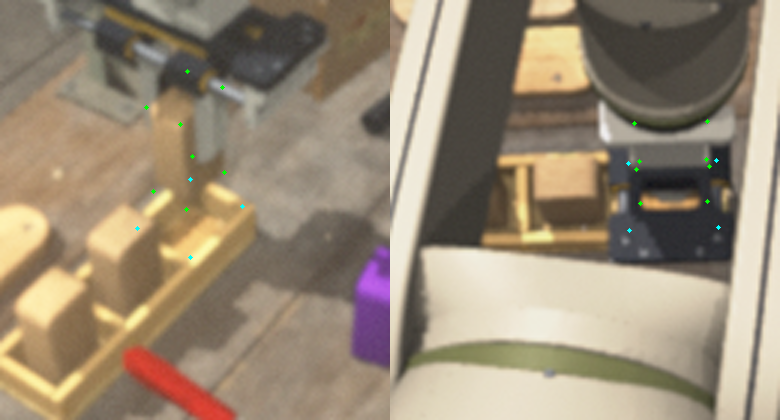

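The scene crop (left half) shows the held block at (170,140), upright and above the empty bay. The predicted corners match it, and the top view is hidden by the arm. Lowering it slowly.

Emit:
carry_out([
  [0.0005, 0, 0.015, 0, 0, 0],
  [0.0005, 0, 0.03, 0, 0, 0],
  [0.0005, 0, 0.04, 0, 0, 0],
  [0.0005, 0, 0.05, 0, 0, 0],
  [0.0005, 0, 0.056, 0, 0, 0],
  [0.0005, 0, 0.06, 0, 0, 0],
  [0.0005, 0, 0.062, 0, 0, 0],
  [0.0005, 0, 0.062, 0, 0, 0],
  [0.0005, 0, 0.062, 0, 0, 0],
])

```text
t: 7.68
tool_pos: [0.6366, -0.0241, 0.0521]
orientation: [2.182, 2.26, 0.001]
force: [-0.3, -0.0, -1.3]
opening: 0.0301
gripper_force: 19.6
```

Emit:
carry_out([
  [0, 0, 0.0005, 0, 0, 0],
  [0, 0, 0.001, 0, 0, 0],
  [0, 0, 0.0015, 0, 0, 0],
  [0, 0, 0.0015, 0, 0, 0],
  [0, 0, 0.0015, 0, 0, 0],
])

```text
t: 8.3
tool_pos: [0.6363, -0.0241, 0.0501]
orientation: [-2.182, -2.26, 0.0]
force: [1.2, 0.5, -0.7]
opening: 0.0302
gripper_force: 19.6
```

Emit:
carry_out([
  [0, 0, 0.0005, 0, 0, 0],
  [0, 0, 0.001, 0, 0, 0],
  [0, 0, 0.001, 0, 0, 0],
  [0, 0, 0.001, 0, 0, 0],
])

```text
t: 8.8
tool_pos: [0.6363, -0.0241, 0.0492]
orientation: [2.182, 2.26, 0.0]
force: [0.2, -0.0, -0.9]
opening: 0.0306
gripper_force: 19.6
```

Emit:
carry_out([
  [0, 0, 0.0005, 0, 0, 0],
  [0, 0, 0.001, 0, 0, 0],
  [0, 0, 0.001, 0, 0, 0],
  [0, 0, 0.001, 0, 0, 0],
])

```text
t: 9.3
tool_pos: [0.6364, -0.0241, 0.0486]
orientation: [2.182, 2.26, 0.0]
force: [-2.3, 0.9, 4.9]
opening: 0.0306
gripper_force: 19.6
```

Contact came at exactly the expected height, with +5 N. Releasing and retreating.

Emit:
carry_out([
  [0, 0, 0, 0, 0, 0],
  [0, 0, 0, 0, 0, 0],
  [0, 0, 0, 0, 0, 0],
  [0, 0, 0, 0, 0, 0],
  [0, 0, 0, 0, 0, 0],
], jaw=80)

```text
t: 9.93
tool_pos: [0.6363, -0.024, 0.048]
orientation: [-2.182, -2.26, 0.0]
force: [-0.6, -0.5, -0.1]
opening: 0.0633
gripper_force: 0.0
```

Emit:
carry_out([
  [0, 0, -0.01, 0, 0, 0],
  [0, 0, -0.03, 0, 0, 0],
  [0, 0, -0.06, 0, 0, 0],
  [0, 0, -0.1, 0, 0, 0],
  [0, -0.05, -0.14, 0, 0, 0],
  [-0.04, -0.1, -0.14, 0, 0, 0],
  [-0.08, -0.14, -0.14, 0, 0, 0],
  [-0.12, -0.16, -0.14, 0, 0, 0],
  [-0.15, -0.18, -0.14, 0, 0, 0],
  [-0.15, -0.18, -0.14, 0, 0, 0],
  [-0.15, -0.18, -0.14, 0, 0, 0],
])

```text
t: 11.3
tool_pos: [0.4623, -0.1802, 0.1894]
orientation: [2.182, 2.258, 0.002]
force: [0.1, 0.5, 0.3]
opening: 0.0638
gripper_force: 0.0
```

```bash
python3 - <<'E'
from h import *
ims=[cv2.resize(robot.read_camera(c)[v:v+140,u:u+190,::-1],(390,288),interpolation=cv2.INTER_CUBIC) for c,u,v in(('scene',165,90),('top',165,90))]
cv2.imwrite('pics/c4.png',np.hstack(ims))
E
```

```text
(no output)
```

View pics/c4.png

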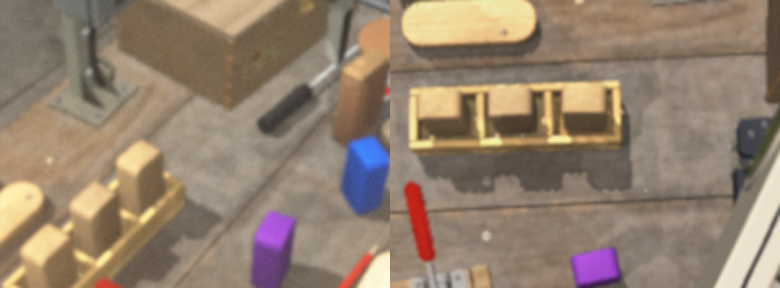

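The picture shows all three bays filled. The placed block stands upright at scene crop (140,178) and top crop (585,105), level with its neighbours, and the cork is still standing.

```bash
python3 -c "
from plant import robot
print(robot.close_job())"
```

```text
the job is handed in; nothing more can be done
None
```

The bare hardwood block now stands upright on the floor of the empty bay, released after it touched down; the cork block was left alone, and the job is handed in at about 11 s of the 40 s allowed.

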